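# Raise the weighing hood's sash to the mark

## Robot

A 6-joint arm with a two-finger parallel gripper is mounted at the origin on a cart in front of the work surface, level with it; the furniture and walls round the work are solid. World frame = base frame: x ahead of the robot, y to its left, z up, the work surface at z = 0. Lengths are in mm, angles in rad, forces in N, time in s.
With the tool pointing down it reaches from about 275 to 975 mm from the base axis. Payload 8.4 kg.
Tool frame: the origin (TCP) lies at the very end of the fingers, on their centre line; the grasp point (between the pads) lies 19 mm behind it; z points along the fingers, y is the line along which they close (so a half turn about z gives the same grasp; the last joint's range is limited). The gripper opens to 92 mm and grips with 3 to 60 N. Pads are 20 mm wide; open, the fingers measure 128 mm over their backs; the gripper's body (75 mm by 189 mm) begins 69 mm behind the grasp point.
Start: joints at [1.1, 0.353, 1.633, -0, 1.155, -0.002], TCP at [282.384, 557.572, 214.583] pointing down, gripper open.
Joint ranges: [-2.63, 2.63], [-0.92, 2.1], [0.06, 2.66], [-1.3, 4.44], [0, 2.69], [-3.02, 3.02]. Speed limits (rad/s): [2.22, 2.22, 2.79, 3.14, 3.14, 3.14].

## Interface

Orientations are given as a rotation vector (axis times angle).
In Python, from rig import manip gives the robot as it stands. The module is installed in compiled form; this text tells all that it offers.
- The arm moves only by the shell command python3 -m jog 'ROWS' [FORCE]. ROWS is a JSON object of lists of equal length, an entry for each row: "turn": the turn, a rotation vector about the tool's x, y, z in degrees, a list of three; "delta_pos": the shift along the tool's x, y, z in m, a list of three; "jaw": the opening, from 0 (shut) to 1 (fully open). In form: {"turn": [[rx, ry, rz], ...], "delta_pos": [[tx, ty, tz], ...], "jaw": [jaw, ...]}. A call has 1 to 8 rows; each row shifts and turns the commanded pose from where the row before left it, along the tool's axes as they then stand; what a row does not reach is not made up. A row lasts 1/12 s, in which the tool goes at most 41.7 mm and 7.16 degrees, less where a joint would pass 70% of its speed; a pose out of reach is approached as far as the arm can. A call with a gripper value outside its range is refused whole. The fingers move at their own pace and stop on an object; FORCE is the grip in N (left out, the last holds). Time passes only in rows, so rows that do not move let the fingers close. It gives the time, the measured TCP pose, the force, the opening and the grip force at its end, in the units of the state.
- manip.read_state(): the state, without advancing time (a new reading comes with each control period).
- manip.read_camera(name): name is "side" or "top" or "wrist"; returns the picture (400x640x3 uint8, blue, green, red); there is no depth.
- manip.calibration(name): a dict with "fx", "fy", "cx", "cy" (pixels), "rvec" (rotation vector, rad) and "tvec" (3), from world to camera coordinates, as OpenCV has them. Camera axes: x right, y down, z forward; pixel columns grow to the right and rows downward; lengths in mm; the calibration is good to about 2 mm. A picture is of the moment at which its call begins: read the wrist's pose just before it. calibration takes no time and is no camera call; for the wrist camera it gives the pose at the moment of the call.
- manip.hand_in(): hands the job in; it is judged then, once.
The state is a dict: "time_s": time; "joints": joint angles; "qd": joint speeds; "joint_efforts": joint torques, N m; "ee_pos": TCP position; "eef_rot": TCP orientation; "wrist_force": force on the tool from outside, world axes, zero at the start; "ft_torque": the same for the moment, N m; "opening": opening from 0.0 (shut) to 1.0 (fully open); "gripper_force": force on a finger pad.
Only numpy, scipy, OpenCV 4.12 (cv2) and the standard library are available. Lean on these libraries where they do the work, as an engineer would, in place of code of your own. Each camera call takes 0.05 s, during which the arm holds its last target. There are 200 camera calls.

## Task

Push the sliding window of the small weighing hood up, slowly, with the fingertips from beneath its lip, until the little pointer on the end of the lip is level with the pointer of the clip on the hood's upright, and leave it standing there with the robot clear. Only push from beneath: do not grip the lip or press on its top, and leave the pot, beaker, bottle and tape roll where they are.

Things in the scene. Friction and masses are not known exactly. Their poses are not given: they have to be found in the camera images.
- hood: Weighing hood fixed on the bench: aluminium posts, clear sides, white floor, roof and back; 140 mm deep (x), 340 mm wide (y), 400 mm high. Origin: centre of its underside, on the bench. Its front, with the sash, faces its own -x; z up.
- sash (a joint): Height of the clear, aluminium-framed sliding window (sash, 288 mm wide, 140 mm high) at the hood's front, in m: 0 lowest, 0.16 top stop; it slides straight up and down. A hidden counterweight nearly balances it: it stays where it is left, and takes an upward push of about 3 to 6 N to move (plus 8 N per m/s).
- lip_edge (a point): Middle of the lower front edge of the lip, the level aluminium ledge at the foot of the sash: 220 mm wide (y), 14 mm thick, standing out 45 mm from the sash to the hood's -x. At (-0.121, 0, 0.10 + joint value) in the hood's frame. Nothing stands between it and the bench: shut fingers tilted 45 degrees (pointing ahead and down) get under it and push up with their upper side.
- lip_top (a point): Middle of the top of the black ribbed rubber strip, 4 mm thick, that covers the lip's whole top; not to be pressed or gripped. 18 mm above the lip's underside, 23 mm behind its front edge.
- lip_pointer (a point): Tip of the small dark cone on the lip's right-hand (-y) end, 7 mm above the lip's underside, pointing to the hood's -y; rises with the sash.
- mark_pointer (a point): The mark: tip of the dark cone, pointing to the hood's +y, of the steel clip fixed on the front of the hood's right-hand (-y) upright, 4 mm beside the path of the lip's pointer. The clip reaches 45 mm to the right of and 45 mm behind this tip; its height differs from case to case.
- pot: White sample pot, 54 mm across, 68 mm high, standing on the bench to the left of the hood's front. Origin: centre of its underside. To be left alone.
- beaker: Glass beaker, 52 mm across, 68 mm high, standing on the bench right of the hood. Origin: centre of its underside. To be left alone.
- bottle: Amber bottle with black cap, 58 mm across, 118 mm high, standing left of the hood. Origin: centre of its underside. To be left alone.
- tape: Roll of tape lying flat, 68 mm across, 19 mm high, on the bench to the right of the hood's front. Origin: centre of its underside. To be left alone.

How it is judged:
By the outcome, as a careful person would: the job done as asked, in the order asked, and still so for the second after the job is handed in, with the robot touching nothing.
It also fails if it takes over 38 s, if anything falls off the work surface, if the arm or the gripper's body presses on something with over 40 N, if the wrist force passes 120 N, or if a joint passes its speed limit or range.

## Working session

There is one attempt and no reset: what is moved stays moved. The work goes in short steps, Python scripts to look and compute and a shell command to move; the robot and the scene stay as the last step left them, time stands still between calls to the robot, and variables do not carry over. Pictures are saved under pics/ and viewed, at most 10 in all, crops included, and the job is handed in when it is done.

```bash
mkdir -p pics
python3 - <<'E'
from rig import manip
import cv2
for n in("side","top"):
    c=manip.calibration(n);print(n,c)
    cv2.imwrite(f"pics/{n}0.png",manip.read_camera(n))
s=manip.read_state();print(s)
E
```

```text
side {'fx': 463.8278573289423, 'fy': 463.8278573289423, 'cx': 316.24414035788124, 'cy': 199.59364297919447, 'rvec': array([ 2.0543089 , -0.59585903,  0.35448444]), 'tvec': array([-440.46123949,  377.43333074,  683.81746383])}
top {'fx': 363.86866227913686, 'fy': 363.86866227913686, 'cx': 320.7409076565817, 'cy': 200.39095124139914, 'rvec': array([ 2.16407797, -2.16595224,  0.15941521]), 'tvec': array([ 126.81370425,  610.90717951, 1102.88721306])}
{'time_s': 0.1, 'joints': array([ 1.09960545e+00,  3.53582564e-01,  1.63403874e+00,  1.01820430e-05,
        1.15521127e+00, -2.36427507e-03]), 'qd': array([-0.00038012, -0.00378927, -0.0027354 ,  0.00124325,  0.00029477,
       -0.00107456]), 'joint_efforts': array([ 1.38844556e-03, -5.94903588e+01, -3.34926724e+01,  7.01283175e-02,
        1.83859735e-02, -2.37066456e-05]), 'ee_pos': array([282.17737113, 557.18174248, 213.94547054]), 'eef_rot': array([-7.29641678e-01, -3.05537880e+00,  1.88971894e-03]), 'wrist_force': array([-0.87247856, -1.04129782,  0.31270781]), 'ft_torque': array([-0.02999036, -0.01080613,  0.01615267]), 'gripper_force': 0.0, 'opening': 0.9963612475818685}
```

View pics/side0.png

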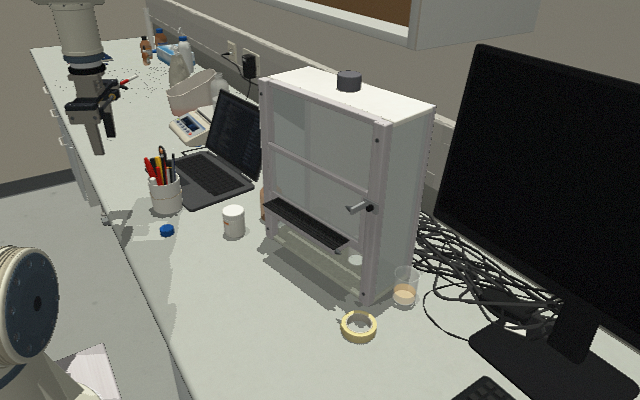

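View pics/top0.png

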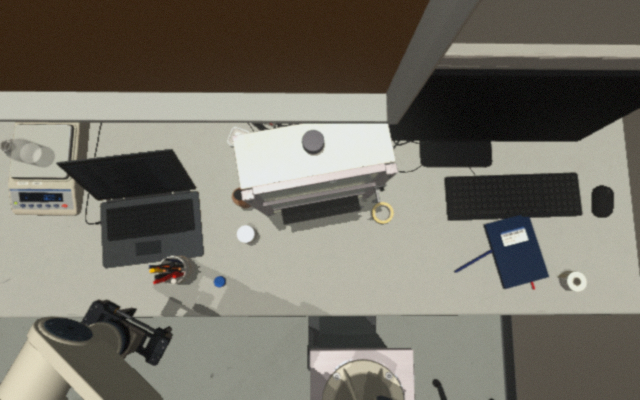

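The side view shows the hood with the lip from about (263,202) to (348,243), the clip pointer near (348,210), and the tape at (359,326). The top view shows the lip at about (282..360, 210). I'll zoom in for the measurement.

Run:
```python
import cv2,numpy as np
s=cv2.imread("pics/side0.png");t=cv2.imread("pics/top0.png")
a=cv2.resize(s[185:305,255:415],None,fx=5,fy=5,interpolation=cv2.INTER_CUBIC)
b=cv2.resize(t[115:235,230:400],None,fx=4.7,fy=4.7,interpolation=cv2.INTER_CUBIC)
for im,x0,y0,f in((a,255,185,5),(b,230,115,4.7)):
    for u in range(x0-x0%20+20,x0+170,20):
        cv2.putText(im,str(u),(int((u-x0)*f),10),0,.4,(0,0,255));cv2.line(im,(int((u-x0+.5)*f),12),(int((u-x0+.5)*f),20),(0,0,255))
    for v in range(y0-y0%20+20,y0+120,20):
        cv2.putText(im,str(v),(0,int((v-y0+.5)*f)),0,.4,(0,0,255))
cv2.imwrite("pics/a.png",a);cv2.imwrite("pics/b.png",b)
```

```text
(no output)
```

View pics/a.png

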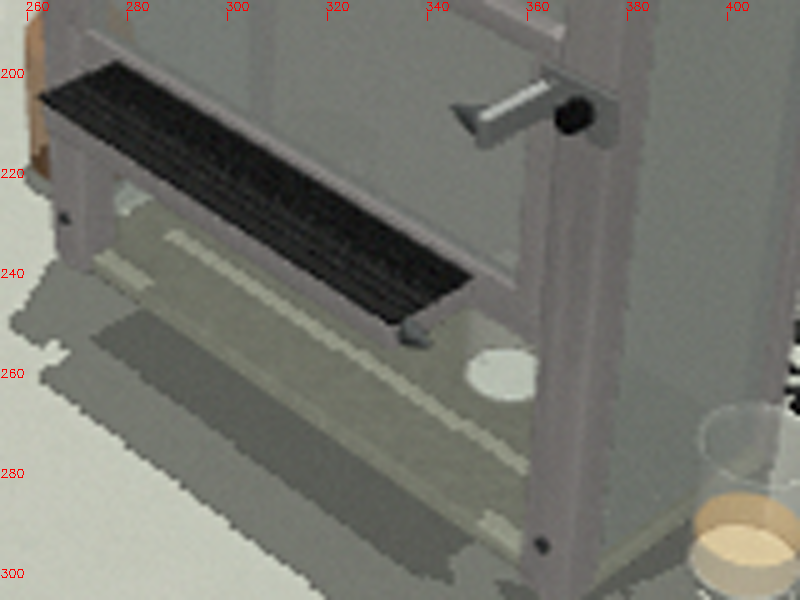

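View pics/b.png

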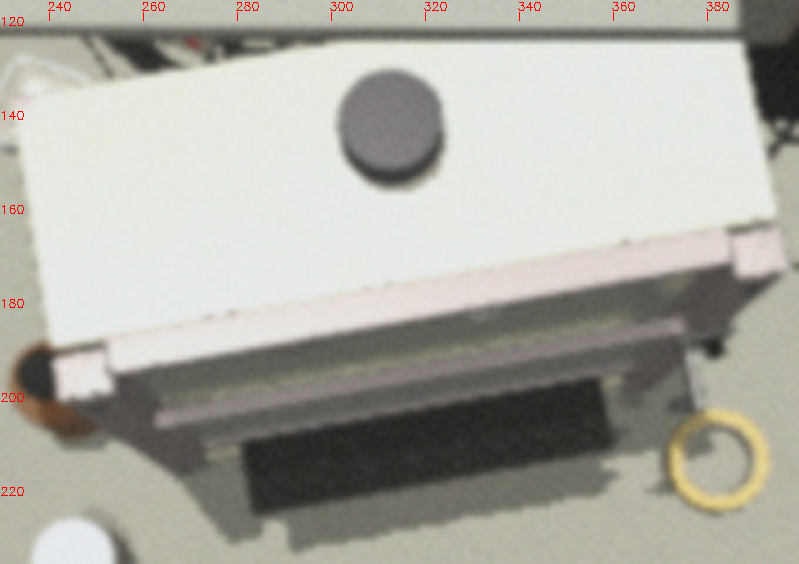

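The crops show the rubber strip's four corners in both views, the lip pointer tip at side (341.4,253.6) and the mark tip at (345.4,206). I'll fit the hood pose, q and the mark height to these.

```bash
cat > h.py <<'E'
import numpy as np,cv2
from rig import manip
def proj(n,P,c=None):
    c=c or manip.calibration(n);K=np.array([[c['fx'],0,c['cx']],[0,c['fy'],c['cy']],[0,0,1]])
    return cv2.projectPoints(np.float64(P).reshape(-1,3),c['rvec'],c['tvec'],K,None)[0][:,0]
def world(p,P):
    x,y,w=p[:3];P=np.float64(P).reshape(-1,3);c,s=np.cos(w),np.sin(w)
    return P@np.array([[c,s,0],[-s,c,0],[0,0,1]])+[x,y,0]
E
python3 - <<'E'
from h import *
from scipy.optimize import least_squares
cs,ct=manip.calibration("side"),manip.calibration("top")
S=np.array([[263,204.4],[333.6,250],[349.4,240.2],[279,197.4],[341.4,253.6],[345.4,206]])-.5
T=np.array([[284.3,224.4],[360.4,209.3],[357.7,195.4],[281.7,209]])-.5
def f(p):
    q,xp,a,zm=p[3:]
    L=[[-121,110,118+q],[-121,-110,118+q],[-76,-110,118+q],[-76,110,118+q]]
    P=world(p,L+[[xp,-110-a,107+q],[xp,-114-a,zm]])
    return np.r_[(proj("side",P,cs)-S).ravel(),(proj("top",P[:4],ct)-T).ravel(), (a-10)/20]
r=least_squares(f,[600,0,0,20,-110,10,200]);p=r.x
print(p.round(3));print(r.fun.round(1));print("dq",p[6]-107-p[3])
np.save("p.npy",p)
# roof check
print(proj("top",world(p,[[-70,170,400],[-70,-170,400],[70,-170,400]])))
for n,pts in(("side",[(234,236,0),(359,341,0),(404,300,0)]),):
    c=cs;R=cv2.Rodrigues(c['rvec'])[0];o=-R.T@c['tvec']
    for u,v,z in pts:
        d=R.T@[(u-c['cx'])/c['fx'],(v-c['cy'])/c['fy'],1];print(o+d*(z-o[2])/d[2])
print("lip edge",world(p,[-121,0,100+p[3]]),"lip right end",world(p,[-121,-110,0]),"sash plane",world(p,[-76,0,0]))
print("side gradient px/mm", proj("side",world(p,[p[4],-112,200]))-proj("side",world(p,[p[4],-112,210])))
E
```

```text
[ 6.69829e+02  1.46707e+02  1.84000e-01  2.24540e+01 -1.08417e+02
  8.96200e+00  2.40115e+02]
[ 0.1  0.2  0.  -0.4  0.3  0.1 -0.1  0.1 -0.1 -0.   0.1  0.  -0.   0.1
  0.2  1.  -0.2 -0.5 -0.2 -0.1 -0.1]
dq 110.66179068152266
[[241.85368117 197.90516854]
 [397.79167381 169.54639784]
 [384.47027708 108.38664233]]
[498.52185326 339.63430007   0.        ]
[559.21416225 -95.13414721   0.        ]
[706.64656769 -57.36902786   0.        ]
lip edge [[550.86232972 124.61888741 122.45358386]] lip right end [[570.94270128  16.46724074   0.        ]] sash plane [[595.10618518 132.83358487   0.        ]]
side gradient px/mm [[-0.22195791  4.47001599]]
```

```bash
python3 -m jog '{"turn":[[0,0,0],[0,0,0],[0,0,0],[0,0,0],[0,0,0],[0,0,0],[0,0,0],[0,0,0]],"delta_pos":[[-0.023,-0.0195,0],[-0.023,-0.0195,0],[-0.023,-0.0195,0],[-0.023,-0.0195,0],[-0.023,-0.0195,0],[-0.023,-0.0195,0],[-0.023,-0.0195,0],[-0.023,-0.0195,0]],"jaw":[0,0,0,0,0,0,0,0]}' 20
python3 -m jog '{"turn":[[0,0,0],[0,0,0],[0,0,0],[0,0,0],[0,0,0],[0,0,0],[0,0,0],[0,0,0]],"delta_pos":[[-0.023,-0.0195,0],[-0.023,-0.0195,0],[-0.023,-0.0195,0],[-0.023,-0.0195,0],[-0.023,-0.0195,0],[-0.023,-0.0195,0],[-0.023,-0.0195,0],[-0.023,-0.0195,0]],"jaw":[0,0,0,0,0,0,0,0]}'
python3 -m jog '{"turn":[[0,0,-6.2],[0,0,-6.2],[0,0,-6.2],[0,0,-6.2],[0,0,-6.2],[0,0,-6.2]],"delta_pos":[[0,0,0],[0,0,0],[0,0,0],[0,0,0],[0,0,0],[0,0,0]],"jaw":[0,0,0,0,0,0]}'
python3 -m jog '{"turn":[[0,-6.5,0],[0,-6.5,0],[0,-6.5,0],[0,-6.5,0],[0,-6.5,0],[0,-6,0],[0,0,0]],"delta_pos":[[0,0,0],[0,0,0],[0,0,0],[0,0,0],[0,0,0],[0,0,0],[0,0,0]],"jaw":[0,0,0,0,0,0,0]}'
cat >> h.py <<'E'
def goal(hx,hy,z,p=np.load('p.npy')):
    "remaining shift and turn, in the tool frame, to a 45-degree pose at hood point hx,hy and height z"
    from scipy.spatial.transform import Rotation as Ro
    s=manip.read_state();R=Ro.from_rotvec(s['eef_rot']).as_matrix();w=p[2]
    h=np.array([np.cos(w),np.sin(w),0]);Z=np.array([0,0,1.]);y=np.cross(Z,h);zz=(h-Z)/2**.5
    D=np.c_[np.cross(y,zz),y,zz]
    t=world(p,[hx,hy,z])[0]-s['ee_pos']
    H=np.c_[h,y,Z]
    print("t",s['time_s'],"tcp hood",(H.T@(s['ee_pos']-[p[0],p[1],0])).round(1),"shift",(R.T@t).round(1),"turn",np.degrees(Ro.from_matrix(R.T@D).as_rotvec()).round(1),"F",s['wrist_force'].round(1),"open",round(s['opening'],2))
E
python3 - <<'E'
from h import *
goal(-200,0,94)
cv2.imwrite("pics/w1.png",np.vstack([manip.read_camera("wrist")]))
E
```

```text
time_s: 0.77
ee_pos: [376.2, 333.8, 214.4]
eef_rot: [-0.729, -3.056, 0.001]
wrist_force: [-0.4, 0.4, -0.0]
opening: 0.441
gripper_force: 0.0
time_s: 1.43
ee_pos: [469.8, 111.5, 214.4]
eef_rot: [-0.73, -3.055, 0.0]
wrist_force: [0.9, 0.4, -0.5]
opening: 0.005
gripper_force: 0.0
time_s: 1.93
ee_pos: [469.5, 112.8, 214.3]
eef_rot: [0.291, -3.127, 0.0]
wrist_force: [0.9, -0.9, -0.7]
opening: 0.005
gripper_force: 0.0
time_s: 2.52
ee_pos: [464.8, 112.0, 211.2]
eef_rot: [-0.224, 2.462, 0.078]
wrist_force: [-2.0, -1.1, -1.5]
opening: 0.003
gripper_force: 0.0
t 2.5167 tcp hood [-207.9    3.3  211.2] shift [66.6 -3.3 96.7] turn [-0.1 -6.6 -0.1] F [-2.  -1.1 -1.5] open 0.0
```

View pics/w1.png

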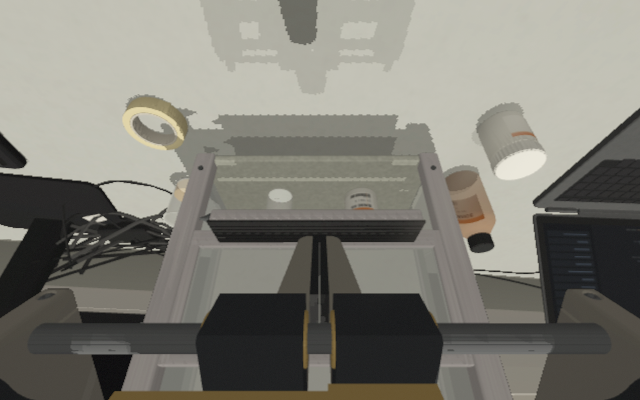

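The wrist view is centred on the lip (strip from (208,228) to (424,228)), with nothing near the fingers' path. I'll finish the tilt and descend in front of the lip.

```bash
python3 -m jog '{"turn":[[0,-6.6,0],[0,0,0],[0,0,0],[0,0,0],[0,0,0],[0,0,0]],"delta_pos":[[0,-0.003,0],[0.018,0,0.022],[0.018,0,0.022],[0.018,0,0.022],[0.018,0,0.022],[0,0,0]],"jaw":[0,0,0,0,0,0]}'
python3 -c "
from h import *
goal(-107,0,88)"
```

```text
time_s: 3.07
ee_pos: [481.8, 92.9, 178.6]
eef_rot: [-0.195, 2.437, 0.021]
wrist_force: [0.3, -0.1, -0.2]
opening: 0.002
gripper_force: 0.0
t 3.0667 tcp hood [-194.7  -18.6  178.6] shift [ -9.1  25.1 124.6] turn [-3.  -5.1 -0.1] F [ 0.3 -0.1 -0.2] open 0.0
```

```bash
python3 -c "
from h import *
print(manip.read_state()['joints'].round(3))"; python3 -m jog '{"turn":[[0,0,0],[0,0,0]],"delta_pos":[[0,0,0],[0,0,0]],"jaw":[0,0]}'; python3 -c "
from h import *
print(manip.read_state()['joints'].round(3));goal(-107,0,88)"
```

```text
[ 0.261 -0.043  2.455 -1.205  0.108 -0.303]
time_s: 3.23
ee_pos: [480.8, 93.9, 179.6]
eef_rot: [-0.194, 2.436, 0.026]
wrist_force: [-0.1, 0.3, 0.2]
opening: 0.001
gripper_force: 0.0
[ 0.262 -0.047  2.456 -1.187  0.106 -0.318]
t 3.2333 tcp hood [-195.4  -17.4  179.6] shift [ -8.8  23.6 126. ] turn [-2.8 -5.  -0.3] F [-0.1  0.3  0.2] open 0.0
```

The 45° pose this close in brings wrist joint 5 to its 0 limit. A steeper tilt of about 62°, with the heading in the arm's plane, keeps it clear. It still leaves the body 3 mm or more in front of the lip and about 60 mm above its underside.

```bash
cat >> h.py <<'E'
def goal(hx,hy,z,pitch=62,head=.225,p=np.load('p.npy')):
    from scipy.spatial.transform import Rotation as Ro
    s=manip.read_state();R=Ro.from_rotvec(s['eef_rot']).as_matrix();Z=np.array([0,0,1.])
    h=np.array([np.cos(head),np.sin(head),0]);y=np.cross(Z,h);a=np.radians(pitch);zz=h*np.cos(a)-Z*np.sin(a)
    D=np.c_[np.cross(y,zz),y,zz];w=p[2];H=np.array([[np.cos(w),np.sin(w),0],[-np.sin(w),np.cos(w),0],[0,0,1]])
    t=world(p,[hx,hy,z])[0]-s['ee_pos']
    print("t",s['time_s'],"tcp hood",(H@(s['ee_pos']-[p[0],p[1],0])).round(1),"shift now",(R.T@t).round(1),"shift turned",(D.T@t).round(1),"turn",np.degrees(Ro.from_matrix(R.T@D).as_rotvec()).round(1),"F",s['wrist_force'].round(1),"j",s['joints'].round(2))
E
python3 -c "
from h import *
goal(-150,0,170)"
```

```text
t 3.2333 tcp hood [-195.4  -17.4  179.6] shift now [-28.5  19.3  35.7] shift turned [-36.2  15.5  30.2] turn [-4.  11.9 -2.7] F [-0.1  0.3  0.2] j [ 0.26 -0.05  2.46 -1.19  0.11 -0.32]
```

```bash
python3 -m jog '{"turn":[[-1,3,-0.7],[-1,3,-0.7],[-1,3,-0.7],[-1,3,-0.7],[0,0,0],[0,0,0]],"delta_pos":[[0,0,0],[0,0,0],[0,0,0],[0,0,0],[0,0,0],[0,0,0]],"jaw":[0,0,0,0,0,0]}'
python3 -c "
from h import *
goal(-150,0,170)"
```

```text
time_s: 3.73
ee_pos: [482.5, 83.9, 179.7]
eef_rot: [-0.21, 2.498, 0.005]
wrist_force: [0.1, 0.2, -0.3]
opening: 0.003
gripper_force: 0.0
t 3.7333 tcp hood [-195.6  -27.6  179.7] shift now [-31.1  29.4  33.2] shift turned [-36.7  25.7  30.5] turn [-4.4  8.2 -2.1] F [ 0.1  0.2 -0.3] j [ 0.23 -0.05  2.41 -0.5   0.17 -1.04]
```

```bash
python3 -m jog '{"turn":[[-1.5,2.7,-0.7],[-1.5,2.7,-0.7],[-1.5,2.7,-0.7],[0,0,0],[0,0,0],[0,0,0]],"delta_pos":[[0,0.006,0],[0,0.006,0],[0,0.006,0],[0,0,0],[0,0,0],[0,0,0]],"jaw":[0,0,0,0,0,0]}'
python3 -c "
from h import *
goal(-150,0,170)"
```

```text
time_s: 4.23
ee_pos: [479.2, 94.9, 177.4]
eef_rot: [-0.277, 2.611, 0.049]
wrist_force: [-0.2, 0.1, -0.2]
opening: 0.003
gripper_force: 0.0
t 4.2333 tcp hood [-196.9  -16.2  177.4] shift now [-37.6  15.2  29.6] shift turned [-38.5  14.2  28.9] turn [-1.4  1.6 -0.4] F [-0.2  0.1 -0.2] j [ 0.2  -0.04  2.33 -0.04  0.33 -1.55]
```

```bash
python3 -m jog '{"turn":[[-1.4,1.6,-0.4],[0,0,0],[0,0,0],[0,0,0]],"delta_pos":[[-0.0095,0.0036,0.0073],[-0.0095,0.0036,0.0073],[-0.0095,0.0036,0.0073],[-0.0095,0.0036,0.0073]],"jaw":[0,0,0,0]}'
python3 -m jog '{"turn":[[0,0,0],[0,0,0],[0,0,0],[0,0,0],[0,0,0]],"delta_pos":[[0.010,0,0.0185],[0.010,0,0.0185],[0.010,0,0.0185],[0.0094,0,0.0185],[0,0,0]],"jaw":[0,0,0,0,0]}'
python3 - <<'E'
from h import *
goal(-113,0,84)
a=manip.read_camera("side")[170:320,240:400];cv2.imwrite("pics/s2.png",cv2.resize(a,None,fx=4,fy=4,interpolation=cv2.INTER_CUBIC))
E
```

```text
time_s: 4.57
ee_pos: [523.4, 120.2, 169.7]
eef_rot: [-0.298, 2.639, 0.076]
wrist_force: [0.4, -0.0, 0.2]
opening: 0.005
gripper_force: 0.0
time_s: 4.98
ee_pos: [520.1, 120.2, 82.1]
eef_rot: [-0.3, 2.645, 0.077]
wrist_force: [-1.0, -0.2, 0.0]
opening: 0.005
gripper_force: 0.0
t 4.9833 tcp hood [-152.1    1.3   82.1] shift now [-35.4  -2.9  16.4] shift turned [-35.3  -2.9  16.7] turn [ 0.2 -0.4  0. ] F [-1.  -0.2  0. ] j [ 0.22  0.25  2.3   0.04  0.11 -1.62]
```

View pics/s2.png

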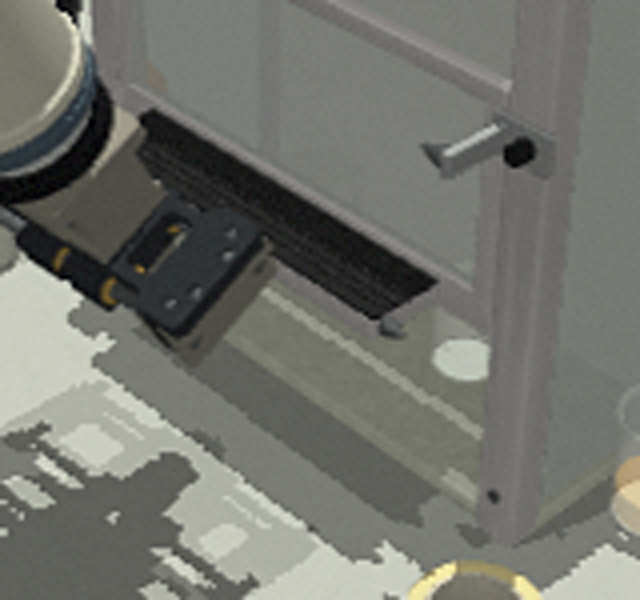

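The fingertips stand low in front of the lip, both pointers remain visible (lip tip about (340,252), mark tip about (345,206)) and nothing is touched. Next I slide under the lip and start pushing.

```bash
python3 -m jog '{"turn":[[0,0,0],[0,0,0],[0,0,0],[0,0,0],[0,0,0]],"delta_pos":[[-0.009,0,0.0045],[-0.009,0,0.0045],[-0.009,0,0.0045],[-0.0075,0,0.004],[0,0,0]],"jaw":[0,0,0,0,0]}'
python3 -m jog '{"turn":[[0,0,0],[0,0,0],[0,0,0],[0,0,0],[0,0,0],[0,0,0],[0,0,0],[0,0,0]],"delta_pos":[[-0.001,0,-0.0018],[-0.001,0,-0.0018],[-0.001,0,-0.0018],[-0.001,0,-0.0018],[-0.001,0,-0.0018],[-0.001,0,-0.0018],[-0.001,0,-0.0018],[0,0,0]],"jaw":[0,0,0,0,0,0,0,0]}'
python3 - <<'E'
from h import *
goal(-113,0,190)
E
```

```text
time_s: 5.45
ee_pos: [555.8, 127.8, 84.2]
eef_rot: [-0.3, 2.651, 0.076]
wrist_force: [-13.9, -2.5, -2.9]
opening: 0.002
gripper_force: 7.1
time_s: 6.12
ee_pos: [555.9, 127.9, 99.1]
eef_rot: [-0.3, 2.649, 0.076]
wrist_force: [-16.9, -3.3, 0.3]
opening: 0.005
gripper_force: 7.3
t 6.1167 tcp hood [-115.4    2.3   99.1] shift now [-43.9  -2.1 -79.7] shift turned [-44.7  -2.4 -79.2] turn [ 0.2 -0.6 -0. ] F [-16.9  -3.3   0.3] j [ 0.22  0.26  2.22  0.03  0.19 -1.6 ]
```

```bash
cat >> h.py <<'E'
def lip(img):
    "rise of lip end since side0, px (with sub-pixel), from template matching upsampled x8"
    t=cv2.imread('pics/side0.png')[236:258,330:348]
    up=lambda i:cv2.resize(i,None,fx=8,fy=8,interpolation=cv2.INTER_CUBIC)
    m=cv2.matchTemplate(up(img[170:262,322:358]),up(t),cv2.TM_CCOEFF_NORMED);_,v,_,l=cv2.minMaxLoc(m)
    return round(v,3),l[0]/8+322-330,l[1]/8+170-236
E
python3 - <<'E'
from h import *
print(lip(manip.read_camera("side")))
p=np.load('p.npy')
for q in(0,5,10,15,20,110):print(q,proj("side",world(p,[p[4],-119,129+q]))-proj("side",world(p,[p[4],-119,129])))
E
```

```text
(0.985, 0.25, -4.125)
0 [[0. 0.]]
5 [[ 0.10976028 -2.05426627]]
10 [[ 0.22016055 -4.12051041]]
15 [[ 0.33120641 -6.19883747]]
20 [[ 0.44290354 -8.28935376]]
110 [[  2.57171568 -48.13206277]]
```

```bash
for i in 1; do python3 -m jog '{"turn":[[0,0,0],[0,0,0],[0,0,0],[0,0,0],[0,0,0],[0,0,0],[0,0,0],[0,0,0]],"delta_pos":[[-0.0012,0,-0.0022],[-0.0012,0,-0.0022],[-0.0012,0,-0.0022],[-0.0012,0,-0.0022],[-0.0012,0,-0.0022],[-0.0012,0,-0.0022],[-0.0012,0,-0.0022],[-0.0012,0,-0.0022]],"jaw":[0,0,0,0,0,0,0,0]}'; done
python3 -m jog '{"turn":[[0,0,0],[0,0,0],[0,0,0],[0,0,0],[0,0,0],[0,0,0],[0,0,0],[0,0,0]],"delta_pos":[[-0.0012,0,-0.0022],[-0.0012,0,-0.0022],[-0.0012,0,-0.0022],[-0.0012,0,-0.0022],[-0.0012,0,-0.0022],[-0.0012,0,-0.0022],[-0.0012,0,-0.0022],[-0.0012,0,-0.0022]],"jaw":[0,0,0,0,0,0,0,0]}'
python3 - <<'E'
from h import *
goal(-113,0,190)
print(lip(manip.read_camera("side")))
E
```

```text
time_s: 6.83
ee_pos: [555.8, 127.8, 118.7]
eef_rot: [-0.3, 2.65, 0.076]
wrist_force: [-15.4, -2.3, -3.0]
opening: 0.008
gripper_force: 7.5
time_s: 7.5
ee_pos: [555.8, 127.8, 138.5]
eef_rot: [-0.3, 2.651, 0.076]
wrist_force: [-15.7, -0.9, -2.7]
opening: 0.008
gripper_force: 7.9
t 7.5 tcp hood [-115.5    2.2  138.5] shift now [-25.8  -2.2 -44.7] shift turned [-26.3  -2.4 -44.3] turn [ 0.2 -0.7 -0. ] F [-15.7  -0.9  -2.7] j [ 0.22  0.18  2.19  0.02  0.3  -1.59]
(0.972, 1.0, -21.0)
```

Sash rise tracks the TCP 1:1 (rise ≈ TCP z − 89 mm). Next I push about 50 mm more and then look.

```bash
python3 -m jog '{"turn":[[0,0,0],[0,0,0],[0,0,0],[0,0,0],[0,0,0],[0,0,0],[0,0,0],[0,0,0]],"delta_pos":[[-0.0012,0,-0.0022],[-0.0012,0,-0.0022],[-0.0012,0,-0.0022],[-0.0012,0,-0.0022],[-0.0012,0,-0.0022],[-0.0012,0,-0.0022],[-0.0012,0,-0.0022],[-0.0012,0,-0.0022]],"jaw":[0,0,0,0,0,0,0,0]}'
python3 -m jog '{"turn":[[0,0,0],[0,0,0],[0,0,0],[0,0,0],[0,0,0],[0,0,0],[0,0,0],[0,0,0]],"delta_pos":[[-0.0012,0,-0.0022],[-0.0012,0,-0.0022],[-0.0012,0,-0.0022],[-0.0012,0,-0.0022],[-0.0012,0,-0.0022],[-0.0012,0,-0.0022],[-0.0012,0,-0.0022],[-0.0012,0,-0.0022]],"jaw":[0,0,0,0,0,0,0,0]}'
python3 -m jog '{"turn":[[0,0,0],[0,0,0],[0,0,0],[0,0,0],[0,0,0]],"delta_pos":[[-0.0012,0,-0.0022],[-0.0012,0,-0.0022],[-0.0012,0,-0.0022],[-0.0006,0,-0.0011],[0,0,0]],"jaw":[0,0,0,0,0]}'
python3 - <<'E'
from h import *
goal(-113,0,198)
im=manip.read_camera("side");print(lip(im))
cv2.imwrite("pics/s3raw.png",im)
a=cv2.resize(im[185:235,310:375],None,fx=12,fy=12,interpolation=cv2.INTER_CUBIC);cv2.imwrite("pics/s3.png",a)
E
```

```text
time_s: 8.22
ee_pos: [555.8, 127.8, 158.3]
eef_rot: [-0.3, 2.651, 0.076]
wrist_force: [-16.4, -1.9, -3.4]
opening: 0.005
gripper_force: 8.4
time_s: 8.88
ee_pos: [555.8, 127.8, 178.1]
eef_rot: [-0.3, 2.652, 0.076]
wrist_force: [-18.1, -1.3, -3.8]
opening: 0.004
gripper_force: 8.9
time_s: 9.3
ee_pos: [555.9, 127.8, 187.0]
eef_rot: [-0.3, 2.652, 0.076]
wrist_force: [-20.6, -1.8, 0.2]
opening: 0.007
gripper_force: 9.4
t 9.3 tcp hood [-115.5    2.2  187. ] shift now [-7.1 -2.3 -8.7] shift turned [-7.2 -2.3 -8.6] turn [ 0.2 -0.8 -0. ] F [-20.6  -1.8   0.2] j [ 0.22  0.1   2.14  0.01  0.43 -1.59]
(0.929, 1.75, -42.75)
```

View pics/s3.png

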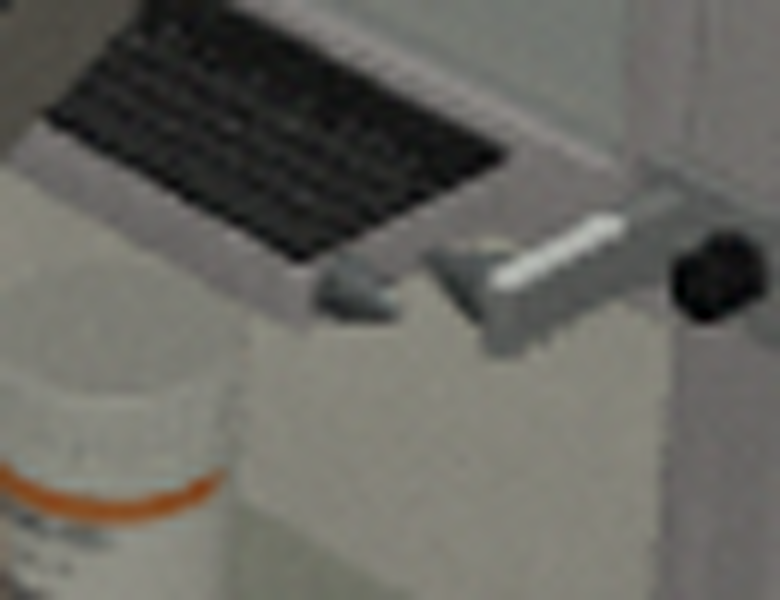

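The lip cone's tip is at about (343.3,210.8) and the mark's tip at (345.4,206.3), so the lip is still below the mark. I'll compute the rest.

Run:
```python
from h import *
p=np.load('p.npy')
zl=240.1
A=proj("side",world(p,[p[4],-110-p[5],zl]))[0];M=proj("side",world(p,[p[4],-114-p[5],zl]))[0]
U=proj("side",world(p,[p[4],-110-p[5],zl-10]))[0]
print("mark-lip when level",M-A,"px per 10mm",A-U, "mark px",M)
for xl in(343.0,343.3,343.7):
  d=np.array([345.4-xl,206.25-210.8]);print((d-(M-A))/((A-U)/10))
# lip end-face alignment using template: rise
print([(q,(proj("side",world(p,[-108,-112,118+q]))-proj("side",world(p,[-108,-112,118])))[0].round(2)) for q in(96,98,100,102,110.7)])
```

```text
mark-lip when level [1.59936274 0.87256326] px per 10mm [ 0.24841586 -4.65113972] mark px [344.99197928 205.51234361]
[32.22971594 11.65856884]
[20.15319238 11.65856884]
[ 4.05116096 11.65856884]
[(96, array([  2.04, -40.99])), (98, array([  2.09, -41.89])), (100, array([  2.13, -42.8 ])), (102, array([  2.18, -43.71])), (110.7, array([  2.38, -47.69]))]
```

```bash
python3 -m jog '{"turn":[[0,0,0],[0,0,0],[0,0,0],[0,0,0],[0,0,0],[0,0,0],[0,0,0]],"delta_pos":[[-0.0009,0,-0.0016],[-0.0009,0,-0.0016],[-0.0009,0,-0.0016],[-0.0009,0,-0.0016],[-0.0009,0,-0.0016],[0,0,0],[0,0,0]],"jaw":[0,0,0,0,0,0,0]}'
python3 - <<'E'
from h import *
goal(-113,0,198)
im=np.mean([manip.read_camera("side").astype(float) for _ in range(4)],0).astype(np.uint8);print(lip(im))
cv2.imwrite("pics/s4raw.png",im)
a=cv2.resize(im[190:220,325:365],None,fx=20,fy=20,interpolation=cv2.INTER_CUBIC);cv2.imwrite("pics/s4.png",a)
E
```

```text
time_s: 9.93
ee_pos: [555.9, 127.8, 195.9]
eef_rot: [-0.3, 2.652, 0.076]
wrist_force: [-21.7, -1.5, 0.1]
opening: 0.007
gripper_force: 9.9
t 9.9333 tcp hood [-115.4    2.2  195.9] shift now [-3.  -2.3 -0.8] shift turned [-3.  -2.3 -0.7] turn [ 0.2 -0.8 -0. ] F [-21.7  -1.5   0.1] j [ 0.22  0.08  2.13  0.01  0.45 -1.58]
(0.929, 2.125, -46.875)
```

View pics/s4.png

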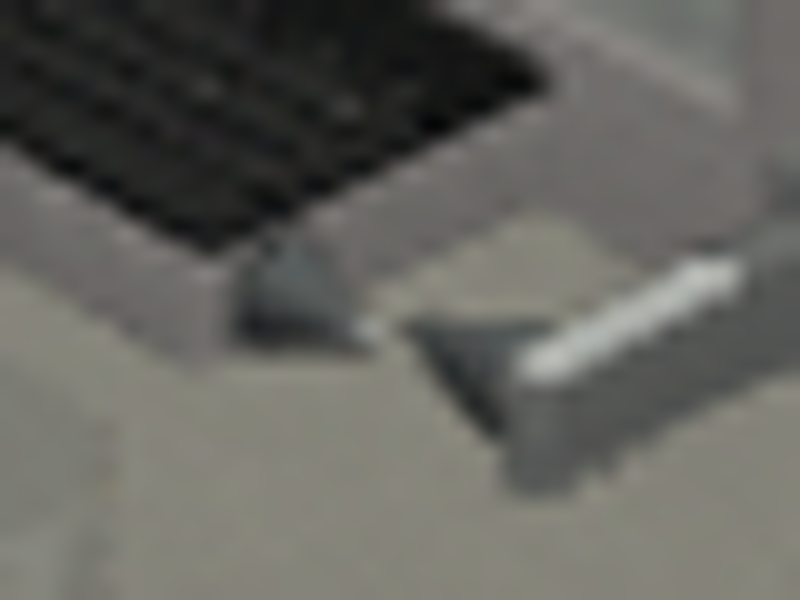

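The cones are nearly level, with the lip 2–4 mm low (lip tip about (343.9,207.2), mark tip (345.2,206.1); level needs mark−lip = +0.87 px). The wrist camera is closer and may settle it.

Run:
```python
from h import *
p=np.load('p.npy');c=manip.calibration("wrist")
im=np.mean([manip.read_camera("wrist").astype(float) for _ in range(4)],0).astype(np.uint8);cv2.imwrite("pics/w5raw.png",im)
q=lambda P:proj("wrist",world(p,P),c)[0]
L=q([p[4],-110-p[5],237]);M=q([p[4],-114-p[5],240]);print(L,M,"level",q([p[4],-114-p[5],237])-L,"per10up",q([p[4],-110-p[5],247])-L)
x,y=L.astype(int);x=min(max(x,35),605);y=min(max(y,30),370);print("crop origin",x-35,y-30)
a=cv2.resize(im[y-30:y+30,x-35:x+35],(700,600),interpolation=cv2.INTER_CUBIC);cv2.imwrite("pics/w5.png",a)
```

```text
[ 95.68795822 311.19562565] [ 84.9628156  316.50652089] level [-7.58013407 -0.12597648] per10up [-10.46318466  18.71091339]
crop origin 60 281
```

View pics/w5.png

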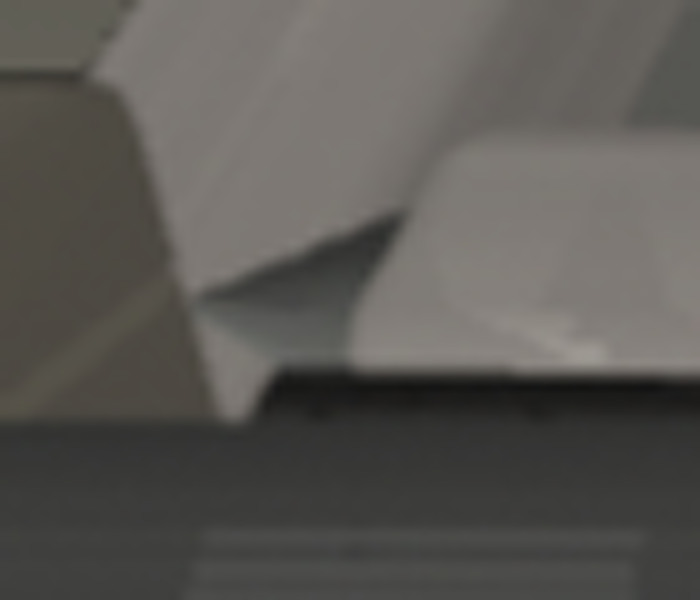

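The lip's cone tip shows at (79.5,310.7), but the mark is hidden behind the finger. Combining the estimates from the side camera gives about 3.4 mm left. I'll raise 3 mm and check with axis lines overlaid.

```bash
python3 -m jog '{"turn":[[0,0,0],[0,0,0],[0,0,0],[0,0,0],[0,0,0]],"delta_pos":[[-0.0007,0,-0.0013],[-0.0007,0,-0.0013],[0,0,0],[0,0,0],[0,0,0]],"jaw":[0,0,0,0,0]}'
python3 - <<'E'
from h import *
goal(-113,0,198)
im=np.mean([manip.read_camera("side").astype(float) for _ in range(6)],0).astype(np.uint8);print(lip(im))
cv2.imwrite("pics/s6raw.png",im)
a=cv2.resize(im[194:215,333:359],None,fx=28,fy=28,interpolation=cv2.INTER_CUBIC)
# guide lines parallel to hood y (slope .546), every 14 px = 0.5 image px, only drawn at sides
for k in range(-3,4):
    y0=lambda x:int(346+28*k*1+(x-346)*.546)
    for x1,x2 in((0,90),(330,360),(640,727)):cv2.line(a,(x1,y0(x1)),(x2,y0(x2)),(0,0,255) if k==0 else (0,255,255),1)
cv2.imwrite("pics/s6.png",a)
E
```

```text
time_s: 10.75
ee_pos: [555.9, 127.8, 198.8]
eef_rot: [-0.3, 2.652, 0.076]
wrist_force: [-20.7, -1.5, -0.2]
opening: 0.003
gripper_force: 9.8
t 10.75 tcp hood [-115.4    2.2  198.8] shift now [-1.7 -2.3  1.8] shift turned [-1.7 -2.3  1.8] turn [ 0.2 -0.8 -0. ] F [-20.7  -1.5  -0.2] j [ 0.22  0.08  2.13  0.01  0.46 -1.58]
(0.927, 2.25, -48.25)
```

View pics/s6.png

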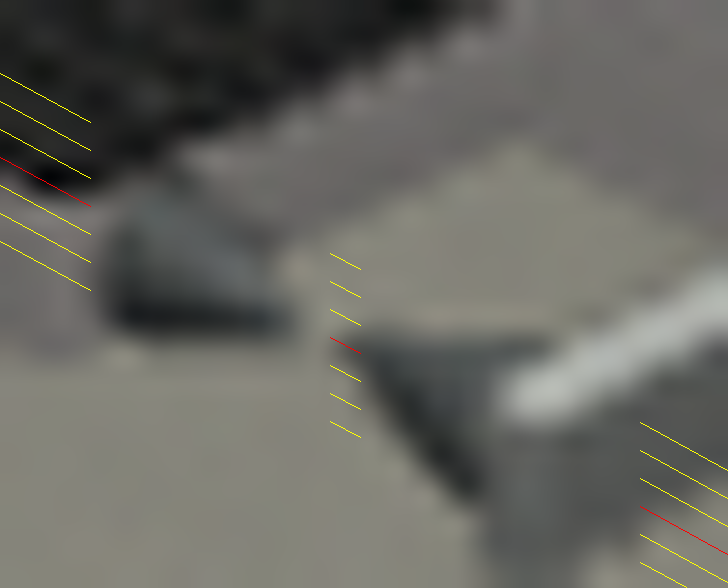

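The lip tip at about (343.6,205.7) against the mark tip (345.7,206.3) is roughly 0.9 mm low across the axis, and the TCP estimate agrees. I'll nudge 0.8 mm, then withdraw perpendicular to the contact face.

```bash
python3 -m jog '{"turn":[[0,0,0],[0,0,0],[0,0,0]],"delta_pos":[[-0.0004,0,-0.0007],[0,0,0],[0,0,0]],"jaw":[0,0,0]}'
python3 -c "
from h import *
print(lip(manip.read_camera('side')))"
python3 -m jog '{"turn":[[0,0,0],[0,0,0],[0,0,0],[0,0,0],[0,0,0],[0,0,0],[0,0,0],[0,0,0]],"delta_pos":[[0.003,0,0],[0.006,0,0],[0.01,0,0],[0.015,0,-0.006],[0.015,0,-0.008],[0.015,0,-0.008],[0.015,0,-0.008],[0,0,0]],"jaw":[0,0,0,0,0,0,0,0]}'
python3 -m jog '{"turn":[[0,0,0],[0,0,0],[0,0,0]],"delta_pos":[[0,0,0],[0,0,0],[0,0,0]],"jaw":[0,0,0]}'
python3 - <<'E'
from h import *
goal(-180,0,198)
im=np.mean([manip.read_camera("side").astype(float) for _ in range(6)],0).astype(np.uint8);print(lip(im))
cv2.imwrite("pics/s7raw.png",im)
o=cv2.imread("pics/s6raw.png")
up=lambda i:cv2.resize(i,None,fx=16,fy=16,interpolation=cv2.INTER_CUBIC)
for n,(r0,r1,c0,c1) in {"lip":(196,208,334,346),"mark":(204,216,346,366)}.items():
    _,v,_,l=cv2.minMaxLoc(cv2.matchTemplate(up(im[r0-4:r1+4,c0-4:c1+4]),up(o[r0:r1,c0:c1]),cv2.TM_CCOEFF_NORMED))
    print(n,round(v,3),l[0]/16-4,l[1]/16-4)
E
```

```text
time_s: 11.3
ee_pos: [555.9, 127.8, 199.5]
eef_rot: [-0.3, 2.653, 0.076]
wrist_force: [-21.2, -2.1, -2.0]
opening: 0.009
gripper_force: 9.8
(0.936, 2.375, -48.5)
time_s: 12.02
ee_pos: [477.8, 109.5, 192.8]
eef_rot: [-0.299, 2.64, 0.077]
wrist_force: [0.1, 0.8, -1.1]
opening: 0.002
gripper_force: 0.0
time_s: 12.27
ee_pos: [481.4, 110.4, 193.5]
eef_rot: [-0.299, 2.638, 0.078]
wrist_force: [0.1, -0.1, 0.4]
opening: 0.003
gripper_force: 0.0
t 12.2667 tcp hood [-191.9   -1.3  193.5] shift now [-12.6   0.8   1.7] shift turned [-12.6   0.8   1.6] turn [0.1 0.  0. ] F [ 0.1 -0.1  0.4] j [ 0.22 -0.05  2.28  0.01  0.42 -1.59]
(0.933, 2.375, -48.625)
lip 0.974 0.0 -0.1875
mark 0.995 -0.0625 0.0
```

```bash
python3 -c "
from rig import manip
print(manip.hand_in())"
```

```text
the job is handed in; nothing more can be done
None
```

I pushed the sash up slowly from beneath its lip until the two pointers were level, to within about 1 mm by my measurement; it stayed put when I withdrew the fingers about 75 mm clear, and I handed the job in at about 12.6 s with nothing else touched.

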